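# Roll the rolling pin into the pin groove of the pastry board

## Robot

A 6-joint arm with a two-finger parallel gripper is mounted at the origin on a cart in front of the work surface, level with it; the furniture and walls round the work are solid. World frame = base frame: x ahead of the robot, y to its left, z up, the work surface at z = 0. Lengths are in m, angles in rad, forces in N, time in s.
With the tool pointing down it reaches from about 0.3 to 0.875 m from the base axis. Payload 6.4 kg.
Tool frame: the origin (TCP) lies midway between the tips of the shut fingers; the grasp point (between the pads) lies 19 mm behind it (ctrl.pinch_z is the distance from the TCP to the grasp point, in m); z points along the fingers, y is the line along which they close (so a half turn about z gives the same grasp; the last joint's range is limited). The gripper opens to 85 mm and grips with 20 to 120 N. Pads are 22 mm wide; open, the fingers measure 114 mm over their backs; the gripper's body (76 mm by 85 mm) begins 54 mm behind the grasp point. The pads swing forward as they close: fully open they stand 13 mm farther back than shut.
Start: joints at [1.022, 0.181, 1.607, -0, 1.354, -0.206], TCP at [0.193, 0.542, 0.231] pointing down, gripper open.
Joint ranges: [-2.99, 2.99], [-0.89, 2.07], [0.3, 2.58], [-1.14, 4.28], [0, 2.63], [-3.12, 3.12]. Speed limits (rad/s): [2.57, 2.57, 3.01, 3.14, 3.14, 3.14].

## Interface

Orientations are given as a unit quaternion [w, x, y, z].
In Python, from bench import ctrl gives the robot as it stands.
- The arm moves only by the tool apply_moves, never from a script. Its argument "moves" is a list of rows, each an object with "jaw": the opening, from 0 (shut) to 1 (fully open); "offset": the shift along the tool's x, y, z in mm, a list of three; "rot": the turn, a rotation vector about the tool's x, y, z in degrees, a list of three. In form: [{"jaw": jaw, "offset": [dx, dy, dz], "rot": [ax, ay, az]}, ...]. A call has exactly 5 rows; each row shifts and turns the commanded pose from where the row before left it, along the tool's axes as they then stand; what a row does not reach is not made up. A row lasts 1/8 s, in which the tool goes at most 62.5 mm and 10.7 degrees, less where a joint would pass 70% of its speed; a pose out of reach is approached as far as the arm can. A call is refused whole if a number of a shift passes 62.5 or a number of a turn 10.7, either way. A call with a gripper value outside its range is refused whole. The fingers move at their own pace and stop on an object; the grip force is fixed at half the most. Time passes only in rows, so rows that do not move let the fingers close, or fill a call up. It gives the time, the measured TCP pose, the force, the opening and the grip force at its end, in the units of the state.
- ctrl.get_obs(): the state, without advancing time (a new reading comes with each control period).
- ctrl.camera(name): name is "scene" or "side" or "wrist"; returns (picture, depth): 480x640x3 uint8, red, green, blue; 480x640 float32, m along the optical axis (not along the pixel's ray), 0 where there is no reading.
- ctrl.camera_params(name): a dict with "K" (3x3 intrinsics, pixels), "dist" ([k1, k2, p1, p2, k3] as OpenCV has them; the pictures are not rectified), "cam_to_world" (4x4, takes a point from camera to world coordinates); the wrist camera has in their place "mount" (4x4, takes a point from camera to tool coordinates, whose origin is the TCP and whose axes are the flange's). Camera axes: x right, y down, z forward; pixel columns grow to the right and rows downward; lengths in m; the calibration is good to about 2 mm. A picture is of the moment at which its call begins: read the wrist's pose just before it. camera_params takes no time and is no camera call.
- ctrl.hand_in(): hands the job in; it is judged then, once.
Trained networks look in the newest picture that a camera, given by its name, has taken for a name from the list of things; names that differ only in an ending like _2 or _b are one class to them, and where a whole thing is asked for, a point or a joint stands for the part that bears it (a point fixed in the world has none). Each returns a list of dicts, best first, with "score" (0 to 1); they miss things now and then, are a little off and sometimes report something else, mostly with a low value. They report only what shows in the picture. A call takes as long as a camera call.
- ctrl.outline_of(camera, target): "region" (480x640 bool, what is visible of it) and "position" ([column, row] in pixels, amid what is visible of it).
The state is a dict: "time_s": time; "q": joint angles; "dq": joint speeds; "joint_efforts": joint torques, N m; "eef_pos": TCP position; "eef_rot": TCP orientation; "wrist_force": force on the tool from outside, world axes, zero at the start; "torque": the same for the moment, N m; "opening": opening from 0.0 (shut) to 1.0 (fully open); "grasp_force": force on a finger pad.
Only numpy, scipy, OpenCV 4.12 (cv2) and the standard library are available. Lean on these libraries where they do the work, as an engineer would, in place of code of your own. Each camera call takes 0.05 s, during which the arm holds its last target. There are 200 camera calls.

## Task

The rolling is finished: park the rolling pin in the V-groove of the pastry board, without ever gripping it or picking it up. Roll it gently over the board by its side with the fingers until it drops into the groove in front of the raised back rail, and push it endwise along the groove until its handle is right up against the wooden stop that closes one end, so that nothing sticks out past the board. Leave the sugar jar, the storage tub and the kitchen timer where they stand.

Things in the scene. Friction and masses are not known exactly. Their poses are not given: they have to be found in the camera images.
- pastry_board: Fixed light wooden board, 220 (x) by 280 mm (y), flat top 26 mm above the worktop; origin: centre of its underside. x points away from the robot within 0.25 rad. The flat top runs from x = -110 to +53 mm; behind it lies a V-groove along y over the full width, then a raised rail of darker wood, 36 mm above the worktop, from x = +97 to +110 mm.
- groove (a point): Mid-length of the axis of a barrel seated in the 90 degree V-groove: at board x = 70, y = 0, z = 37 mm; axes as the board's. Both flanks rise at 45 degrees from the bottom line, 29 mm below this point: the near one to the flat top 17 mm before it, the far one to the rail 27 mm beyond it. A seated pin lies 9 mm lower than on the flat top. Its -y end is open.
- stop_face (a point): Centre of the inner face (looking to -y) of the wooden stop block that closes the groove's +y end, at the height of a seated pin's axis; axes as the board's. Block: board x = 44 to 109 mm, 12 mm thick, top 37 mm above the worktop. The parked pin's handle end touches it here; the pin's middle is then 130 mm from it toward -y.
- rolling_pin: Wooden pin, 0.16 to 0.3 kg, free to roll on the flat top, within 0.1 rad of the groove's direction. Barrel 40 mm thick, 176 mm long; at each end a flat-ended handle 42 mm long, up to 25 mm thick; 260 mm over all. Origin: its middle, on the axis; y along the axis, +y end toward the stop; x, z turn with it. Starts 20 to 50 mm too far to -y. Slides endwise in the groove under 4 N.
- sugar_jar: Bystander: jar with a black lid, 72 mm in diameter, 100 mm high; origin at the centre of its foot.
- clear_tub: Bystander: clear square storage tub with a lid, 100 x 100 x 106 mm; origin at the centre of its foot.
- kitchen_timer: Bystander: red wind-up kitchen timer, 67 mm in diameter, 67 mm high; origin at the centre of its foot.

How it is judged:
By the outcome, as a careful person would: the job done as asked, in the order asked, and still so for the second after the job is handed in, with the robot touching nothing.
It also fails if it takes over 45 s, if anything falls off the work surface, if the arm or the gripper's body presses on something with over 40 N, if the wrist force passes 120 N, or if a joint passes its speed limit or range.

## Working session

There is one attempt and no reset: what is moved stays moved. The work goes in short steps, Python scripts to look and compute and a tool call to move; the robot and the scene stay as the last step left them, time stands still between calls to the robot, and variables do not carry over. Pictures are saved under pics/ and viewed, at most 10 in all, crops included, and the job is handed in when it is done.

Besides the shell and the picture viewer there is one more tool, called after "Call:" as name(argument=value, ...) on one line, values as JSON. apply_moves: Moves the arm, as the interface text tells. Its arguments: {"type":"object","properties":{"moves":{"type":"array"}},"required":["moves"]}

```bash
mkdir -p pics; cat > h.py <<'E'
import numpy as np, cv2
from bench import ctrl
from scipy.spatial.transform import Rotation as R
def T():
    o=ctrl.get_obs(); M=np.eye(4); q=o['eef_rot']; M[:3,:3]=R.from_quat([q[1],q[2],q[3],q[0]]).as_matrix(); M[:3,3]=o['eef_pos']; return M
def shot(n):
    p=ctrl.camera_params(n); M=T()@np.array(p['mount']) if n=='wrist' else np.array(p['cam_to_world'])
    im,d=ctrl.camera(n); return im,d,np.array(p['K']),np.array(p['dist']),M
def cloud(s,mask):
    im,d,K,D,M=s; v,u=np.nonzero(mask&(d>0)); z=d[v,u]
    n=cv2.undistortPoints(np.c_[u,v].astype(np.float64)[:,None],K,D)[:,0]
    return np.c_[n*z[:,None],z]@M[:3,:3].T+M[:3,3]
E
python3 - <<'E'
from h import *
o=ctrl.get_obs(); print(o['time_s'],o['eef_rot'],T().round(3))
for n in ['scene','side']:
    s=shot(n); cv2.imwrite(f'pics/{n}0.png',s[0][:,:,::-1])
    for t in ['rolling_pin','pastry_board','sugar_jar','clear_tub','kitchen_timer']:
        for r in ctrl.outline_of(n,t)[:2]:
            P=cloud(s,r['region'])
            if len(P)<20: print(n,t,r['score'],r['position'],'nodepth'); continue
            zt=np.percentile(P[:,2],95); Q=P[P[:,2]>zt-.02]; c=Q[:,:2].mean(0); w,V=np.linalg.eigh(np.cov((Q[:,:2]-c).T))
            print(n,t,round(r['score'],2),np.round(r['position']),len(P),'med',np.median(P,0).round(3),'min',np.percentile(P,2,axis=0).round(3),'max',np.percentile(P,98,axis=0).round(3),'ax',V[:,1].round(3), (w**.5*12**.5).round(3))
E
```

```text
0.0 [-3.39985444e-04  1.70547090e-01  9.85349118e-01 -8.30696093e-04] [[-0.942  0.336 -0.001  0.193]
 [ 0.336  0.942 -0.002  0.541]
 [ 0.    -0.002 -1.     0.23 ]
 [ 0.     0.     0.     1.   ]]
scene rolling_pin 0.57 [320. 253.] 1597 med [0.511 0.05  0.057] min [ 0.486 -0.059  0.025] max [0.55  0.184 0.067] ax [-0.188  0.982] [0.03  0.233]
scene pastry_board 0.76 [336. 248.] 6600 med [0.588 0.082 0.025] min [ 0.458 -0.042  0.005] max [0.684 0.237 0.037] ax [0.011 1.   ] [0.249 0.298]
scene sugar_jar 0.89 [416. 349.] 2132 med [ 0.472 -0.285  0.078] min [ 0.455 -0.307  0.007] max [ 0.514 -0.248  0.101] ax [-0.732 -0.681] [0.057 0.059]
scene sugar_jar 0.62 [336. 244.] 6591 med [0.587 0.082 0.025] min [ 0.459 -0.042  0.005] max [0.683 0.237 0.037] ax [0.003 1.   ] [0.249 0.298]
scene clear_tub 0.76 [267. 162.] 1672 med [0.608 0.432 0.08 ] min [0.567 0.398 0.007] max [0.674 0.504 0.106] ax [0.66  0.751] [0.099 0.108]
scene kitchen_timer 0.63 [223. 191.] 516 med [0.465 0.444 0.038] min [0.441 0.429 0.005] max [0.498 0.475 0.065] ax [-0.914  0.407] [0.034 0.049]
side rolling_pin 0.97 [320. 262.] 978 med [0.515 0.034 0.06 ] min [ 0.484 -0.06   0.033] max [0.546 0.181 0.068] ax [-0.195  0.981] [0.033 0.232]
side pastry_board 0.8 [348. 263.] 4800 med [0.591 0.064 0.026] min [ 0.462 -0.043  0.009] max [0.68  0.236 0.038] ax [0.041 0.999] [0.232 0.299]
side sugar_jar 0.8 [325. 359.] 2232 med [ 0.485 -0.296  0.077] min [ 0.455 -0.307  0.008] max [ 0.518 -0.248  0.102] ax [0.032 0.999] [0.056 0.061]
side clear_tub 0.86 [333. 189.] 1326 med [0.616 0.43  0.075] min [0.567 0.399 0.007] max [0.678 0.506 0.108] ax [-0.921 -0.39 ] [0.103 0.106]
side kitchen_timer 0.67 [289. 194.] 365 med [0.471 0.442 0.038] min [0.442 0.429 0.006] max [0.502 0.469 0.067] ax [-0.999  0.041] [0.034 0.049]
```

View pics/scene0.png

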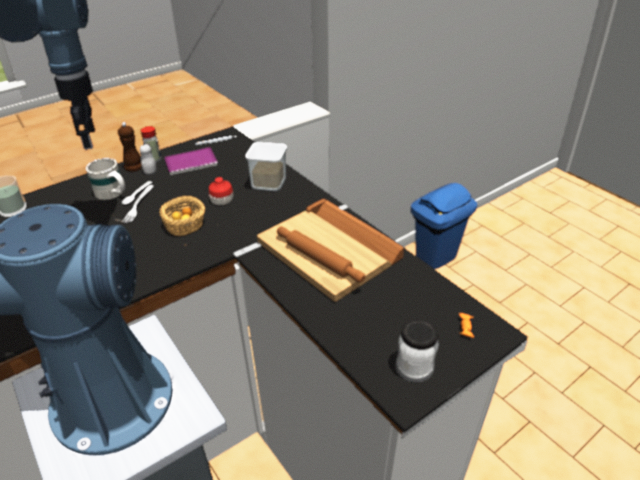

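View pics/side0.png

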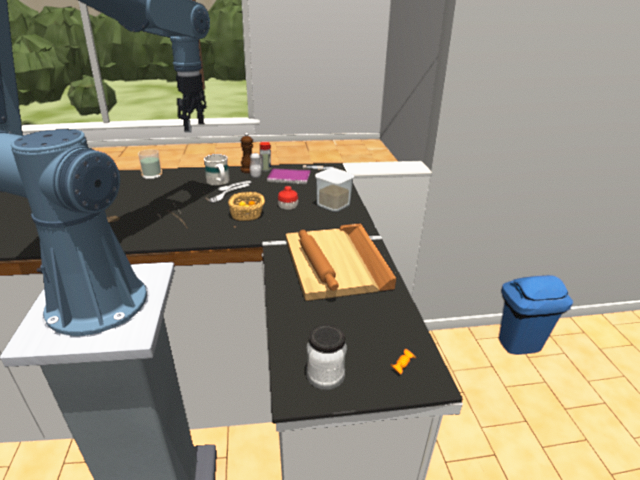

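The pin lies on the flat top (scene pixels about 278,232 to 362,278), with the rail and groove behind it. The jar is at (416,349), the tub at (267,162) and the timer at (221,191), all well clear. Next I fit the board and the pin precisely.

```bash
cat >> h.py <<'E'
def near(s):
    P=cloud(s,np.ones((480,640),bool)); return P[(abs(P[:,0]-.57)<.2)&(abs(P[:,1]-.08)<.22)&(P[:,2]>.015)&(P[:,2]<.09)]
def pinfit(P,a0):
    # a0: rough axis direction (unit, +y); P: points above the board belonging to pin
    from scipy.optimize import least_squares
    a=a0; c=P[:,:2].mean(0)
    n=lambda t:np.array([np.cos(t),np.sin(t)])
    t0=np.arctan2(-a[0],a[1])
    B=P
    def f(p):
        x=(B[:,:2]-c)@n(p[0])-p[1]; return np.hypot(x,B[:,2]-p[2])-.020
    r=least_squares(f,[t0,0,.046],loss='soft_l1',f_scale=.002).x
    return r[0],c+r[1]*n(r[0]),r[2]
E
python3 - <<'E'
from h import *
A=[]
for n in ['scene','side']:
    s=shot(n); P=near(s); A.append(P)
    B=P[(P[:,2]>.02)&(P[:,2]<.04)]
    (c,sz,an)=cv2.minAreaRect(B[:,:2].astype(np.float32)); print(n,'rect',np.round(c,4),np.round(sz,4),an)
    m=P[(P[:,2]>.023)&(P[:,2]<.029)]; print('top z',np.median(m[:,2]))
    rl=P[(P[:,2]>.033)&(P[:,2]<.039)&(P[:,0]>.6)]
    v=cv2.fitLine(rl[:,:2].astype(np.float32),cv2.DIST_HUBER,0,.01,.01).ravel(); print('rail',len(rl),v.round(4))
    t0=np.deg2rad(an if an<45 else an-90)
    ax=np.array([-.19,.98])
    q=P[(P[:,2]>.042)&(P[:,0]<.6)]; t,c2,z=pinfit(q,ax); d=np.array([-np.sin(t),np.cos(t)])
    y=(q[:,:2]-c2)@d; b=q[:,2]>.061; yb=y[b]
    print('pin yaw',t,'ends',c2+d*np.percentile(y,.5),c2+d*np.percentile(y,99.5),'len',np.ptp(np.percentile(y,[.5,99.5])),'barrel mid',c2+d*(np.percentile(yb,1)+np.percentile(yb,99))/2,np.ptp(np.percentile(yb,[1,99])),'z',z)
P=np.vstack(A); np.save('P.npy',P)
img=np.zeros((400,400),np.float32)
for p in P:
    i,j=int((p[0]-.37)/.001),int((p[1]+.14)/.001)
    if 0<=i<400 and 0<=j<440 and j<400: img[399-i,399-j]=max(img[399-i,399-j],p[2])
v=cv2.applyColorMap((np.clip(img/.075,0,1)*255).astype(np.uint8),cv2.COLORMAP_JET); v[img==0]=0
cv2.imwrite('pics/top.png',v)
E
```

```text
scene rect [0.5734 0.0949] [0.2225 0.3023] 5.022558212280273
top z 0.025796591817153547
rail 500 [ 0.1138 -0.9935  0.6722  0.1093]
pin yaw 0.19315329713867377 ends [ 0.54331923 -0.05995632] [0.4942352 0.1909951] len 0.25570658488234355 barrel mid [0.51884454 0.06517518] 0.16841855091552405 z 0.044823853265830556
side rect [0.5723 0.0965] [0.2217 0.3026] 4.930120944976807
top z 0.02679911328889717
rail 424 [ 0.118  -0.993   0.6764  0.0579]
pin yaw 0.20578251621460977 ends [ 0.54235088 -0.06017989] [0.49062575 0.18762027] len 0.25314107995275226 barrel mid [0.51615476 0.06531816] 0.1682895004050226 z 0.04585894170092985
```

View pics/top.png

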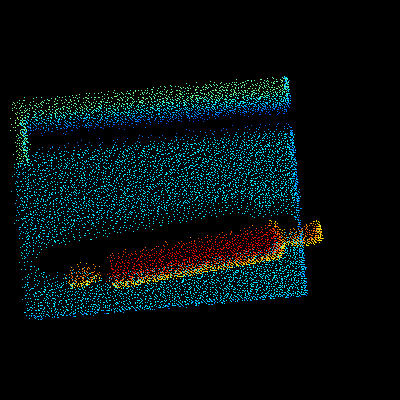

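The height map shows the groove in front of the rail, the stop at upper left, and the pin on the flat top with its −y handle sticking out past the board. I'll refine the board frame without the pin points and work out the approach.

```bash
cat >> h.py <<'E'
def go(p_b, M_b, t):  # offset in tool axes (mm) to board point p_b (m), and tool-z turn to align tool y with board y
    m=T(); w=M_b@np.array([*p_b[:2],1.]); d=np.array([w[0],w[1],p_b[2]])-m[:3,3]
    ang=np.arctan2(-m[0,1],m[1,1]); print('world tgt',w[:2].round(4),'offset now-axes mm',(m[:3,:3].T@d*1000).round(1),'board-axes mm',(np.linalg.inv(M_b[:2,:2])@d[:2]*1000).round(1),'world yaw turn deg',np.rad2deg(t-ang).round(2),'tilt',m[:3,2].round(4))
E
python3 - <<'E'
from h import *
from scipy.optimize import least_squares
P=np.load('P.npy'); t=.2; d=np.array([-np.sin(t),np.cos(t)]); n=np.array([d[1],-d[0]]); c=np.array([.5175,.065])
x=(P[:,:2]-c)@n; y=(P[:,:2]-c)@d
B=P[((abs(x)>.03)|(abs(y)>.15))&(P[:,2]>.022)&(P[:,2]<.04)][:,:2]
r=cv2.minAreaRect(B.astype(np.float32)); print(r)
t0=.1
from scipy.optimize import minimize
best=[]
for t in np.arange(.05,.2,.005):   # sharpest edges: extent percentiles
    a=B@[np.cos(t),np.sin(t)]; b=B@[-np.sin(t),np.cos(t)]
    e=[*np.percentile(a,[.5,99.5]),*np.percentile(b,[.5,99.5])]; best.append((e[1]-e[0]+e[3]-e[2],t,e))
for k in sorted(best,key=lambda k:k[0])[:3]: print(k[1],np.round(k[2],4),k[2][1]-k[2][0],k[2][3]-k[2][2])
_,t,e=min(best,key=lambda k:k[0])
for t in (t,.115):
    a=P[:,:2]@[np.cos(t),np.sin(t)]; b=P[:,:2]@[-np.sin(t),np.cos(t)]
    # groove lip line & rail: mean a per b-bin of rail front (z crosses .034)
    rl=(P[:,2]>.034)&(P[:,2]<.038)&(a>e[1]-.03)&(b<e[3]-.03)
    print(t,'rail slope',np.polyfit(b[rl],a[rl],1))
    far=(a>e[1]-.05)&(b<e[3]-.03)&(P[:,2]>.015)&(P[:,2]<.033)  # far flank: x_b = .07 + (z-.008)... 
    s=a[far]-(P[far,2]-.008); print('flank slope,bottom',np.polyfit(b[far],s,1),np.median(s))
E
```

```text
((0.5721907019615173, 0.10409131646156311), (0.22304868698120117, 0.2873457074165344), 5.189735412597656)
0.07999999999999999 [ 0.4686  0.6876 -0.0837  0.1959] 0.21903238480018905 0.279601307315339
0.08499999999999999 [ 0.4688  0.6877 -0.0867  0.1931] 0.2188847725679684 0.27975308380294406
0.07499999999999998 [ 0.4682  0.6876 -0.0809  0.1986] 0.2194239807102049 0.2795017833611094
0.07999999999999999 rail slope [-0.00608254  0.68002242]
flank slope,bottom [-0.01840487  0.64895902] 0.6482410664263625
0.115 rail slope [0.01877032 0.68004787]
flank slope,bottom [-0.00182349  0.64846976] 0.648845528218796
```

```bash
cat >> h.py <<'E'
tb=.088; MB=np.array([[np.cos(tb),-np.sin(tb),.572],[np.sin(tb),np.cos(tb),.102],[0,0,1]])
def st(P):
    q=P[(P[:,2]>.042)]; return q
def me():
    o=ctrl.get_obs(); p=np.linalg.inv(MB)@[*o['eef_pos'][:2],1]; print('t',o['time_s'],'board xy mm',(p[:2]*1000).round(1),'z',round(o['eef_pos'][2]*1000,1),'F',np.round(o['wrist_force'],1))
E
python3 -c "
from h import *
go([-.125,-.033,.15],MB,tb); me()"
```

```text
world tgt [0.4504 0.0581] offset now-axes mm [-404.6 -368.9   81.3] board-axes mm [ 213.6 -504.2] world yaw turn deg 24.68 tilt [ 1.e-04  1.e-04 -1.e+00]
t 0.7 board xy mm [-338.6  471.2] z 231.3 F [1.1 0.  0.5]
```

Call:
apply_moves(moves=[{"jaw":1,"offset":[-40,-37,0],"rot":[0,0,0]},{"jaw":1,"offset":[-40,-37,0],"rot":[0,0,0]},{"jaw":1,"offset":[-40,-37,0],"rot":[0,0,0]},{"jaw":1,"offset":[-40,-37,0],"rot":[0,0,0]},{"jaw":1,"offset":[-40,-37,0],"rot":[0,0,0]}])

```text
time_s: 1.32
eef_pos: [0.32, 0.2986, 0.2316]
eef_rot: [0.0, 0.17, 0.985, 0.0]
wrist_force: [0.0, 0.9, 0.5]
opening: 0.999
grasp_force: 0.0
```

Call:
apply_moves(moves=[{"jaw":1,"offset":[-40,-37,0],"rot":[0,0,0]},{"jaw":1,"offset":[-40,-37,0],"rot":[0,0,0]},{"jaw":1,"offset":[-40,-37,0],"rot":[0,0,0]},{"jaw":1,"offset":[-40,-37,0],"rot":[0,0,0]},{"jaw":1,"offset":[-40,-37,0],"rot":[0,0,0]}])

```text
time_s: 1.95
eef_pos: [0.4463, 0.0569, 0.2317]
eef_rot: [0.001, 0.171, 0.985, 0.0]
wrist_force: [0.3, -0.3, -0.6]
opening: 1.002
grasp_force: 0.0
```

Call:
apply_moves(moves=[{"jaw":1,"offset":[0,0,0],"rot":[0,0,-8.2]},{"jaw":1,"offset":[0,0,0],"rot":[0,0,-8.2]},{"jaw":1,"offset":[0,0,0],"rot":[0,0,-8.2]},{"jaw":1,"offset":[0,0,0],"rot":[0,0,0]},{"jaw":1,"offset":[0,0,0],"rot":[0,0,0]}])

```text
time_s: 2.58
eef_pos: [0.4456, 0.0587, 0.2314]
eef_rot: [0.0, -0.042, 0.999, -0.0]
wrist_force: [0.4, 0.5, -0.0]
opening: 0.995
grasp_force: 0.0
```

```bash
python3 - <<'E'
from h import *
me(); go([-.125,-.033,.06],MB,tb); 
s=shot('wrist'); cv2.imwrite('pics/w1.png',s[0][:,:,::-1]); P=cloud(s,np.ones((480,640),bool))
P=P[(abs(P[:,0]-.57)<.2)&(abs(P[:,1]-.08)<.22)]
print(len(P)); 
q=P[(P[:,2]>.042)&(P[:,2]<.075)&(P[:,0]>.47)&(P[:,0]<.6)]; print(len(q))
if len(q)>100:
    t,c,z=pinfit(q,np.array([-.19,.98])); print('pin rel yaw',t-tb,'board',np.linalg.inv(MB)@[*c,1],z)
b=P[(P[:,2]>.022)&(P[:,2]<.03)]; print('board top z',np.median(b[:,2]) if len(b) else None)
E
```

```text
t 2.575 board xy mm [-129.7  -32. ] z 231.4 F [ 0.4  0.5 -0. ]
world tgt [0.4504 0.0581] offset now-axes mm [ -4.7  -0.9 171.4] board-axes mm [ 4.7 -1. ] world yaw turn deg 0.23 tilt [ 1.e-04 -0.e+00 -1.e+00]
157474
9007
pin rel yaw 0.09526744830019909 board [-0.05862617 -0.02339996  1.        ] 0.046400539490433115
board top z 0.02692543701650718
```

View pics/w1.png

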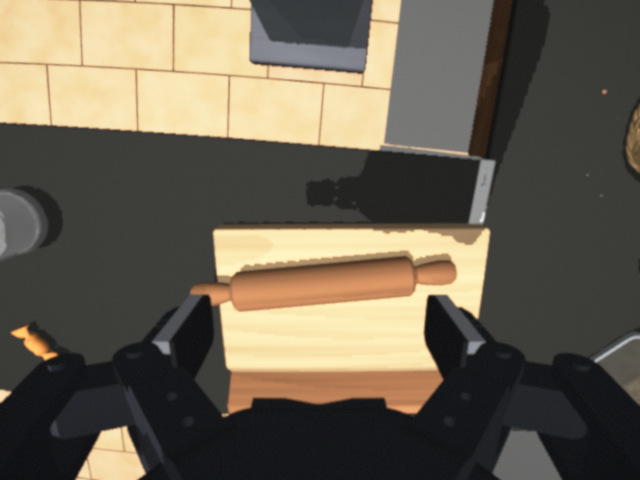

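The wrist view shows the pin (195,292 to 455,272) and the board edge parallel to the image rows, so the tool is aligned. Now I descend in front of the board.

Call:
apply_moves(moves=[{"jaw":1,"offset":[0,0,50],"rot":[0,0,0]},{"jaw":1,"offset":[0,0,50],"rot":[0,0,0]},{"jaw":1,"offset":[0,0,50],"rot":[0,0,0]},{"jaw":1,"offset":[0,0,35],"rot":[0,0,0]},{"jaw":1,"offset":[0,0,19],"rot":[0,0,0]}])

```text
time_s: 3.25
eef_pos: [0.4443, 0.0589, 0.0253]
eef_rot: [-0.001, -0.042, 0.999, 0.0]
wrist_force: [-0.2, 0.5, -0.3]
opening: 0.997
grasp_force: 0.0
```

Call:
apply_moves(moves=[{"jaw":1,"offset":[-8,0,0],"rot":[0,0,0]},{"jaw":1,"offset":[-8,0,0],"rot":[0,0,0]},{"jaw":1,"offset":[-5,0,0],"rot":[0,0,0]},{"jaw":1,"offset":[-4,0,0],"rot":[0,0,0]},{"jaw":1,"offset":[-4,0,0],"rot":[0,0,0]}])

```text
time_s: 3.88
eef_pos: [0.475, 0.0612, 0.0277]
eef_rot: [0.0, -0.043, 0.999, -0.0]
wrist_force: [0.7, 0.1, 0.0]
opening: 1.003
grasp_force: 0.0
```

```bash
cat >> h.py <<'E'
def pin(zmin=.042,n='scene',save=None,x=(-.09,.095)):
    s=shot(n); r=ctrl.outline_of(n,'rolling_pin')
    if save: cv2.imwrite(save,s[0][:,:,::-1])
    if not r: print('no pin'); return
    P=cloud(s,cv2.erode(r[0]['region'].astype(np.uint8),np.ones((2,2)))>0); b=(np.linalg.inv(MB)@np.c_[P[:,:2],np.ones(len(P))].T).T
    q=(P[:,2]>zmin)&(P[:,2]<.075)&(b[:,0]>x[0])&(b[:,0]<x[1]); P=P[q]; b=b[q]
    t,c,z=pinfit(P,np.array([-.1,.99])); cb=np.linalg.inv(MB)@[*c,1]
    print('pin score',round(r[0]['score'],2),'n',len(P),'rel yaw',round(t-tb,4),'board x at mid-pts',cb[:2].round(4),'z',round(z,4),'y ends',np.percentile(b[:,1],[.5,99.5]).round(4))
E
python3 -c "
from h import *
me(); pin(save='pics/s2.png')"
```

```text
t 3.875 board xy mm [-100.2  -32.2] z 27.7 F [0.7 0.1 0. ]
pin score 0.93 n 586 rel yaw 0.1436 board x at mid-pts [-0.0474 -0.0922] z 0.0442 y ends [-0.1596  0.0923]
```

Call:
apply_moves(moves=[{"jaw":1,"offset":[-4,0,0],"rot":[0,0,0]},{"jaw":1,"offset":[-3,0,0],"rot":[0,0,0]},{"jaw":1,"offset":[-3,0,0],"rot":[0,0,0]},{"jaw":1,"offset":[-3,0,0],"rot":[0,0,0]},{"jaw":1,"offset":[-3,0,0],"rot":[0,0,0]}])

```text
time_s: 4.6
eef_pos: [0.4907, 0.0625, 0.0273]
eef_rot: [-0.0, -0.043, 0.999, -0.0]
wrist_force: [0.6, -0.2, 0.0]
opening: 0.999
grasp_force: 0.1
```

Call:
apply_moves(moves=[{"jaw":1,"offset":[-4,0,0],"rot":[0,0,0]},{"jaw":1,"offset":[-4,0,0],"rot":[0,0,0]},{"jaw":1,"offset":[-4,0,0],"rot":[0,0,0]},{"jaw":1,"offset":[-4,0,0],"rot":[0,0,0]},{"jaw":1,"offset":[-4,0,0],"rot":[0,0,0]}])

```text
time_s: 5.22
eef_pos: [0.5106, 0.0643, 0.0273]
eef_rot: [-0.0, -0.043, 0.999, -0.0]
wrist_force: [-0.4, 0.6, 1.1]
opening: 0.999
grasp_force: 0.1
```

```bash
python3 -c "
from h import *
me(); pin(save='pics/s3.png',n='side')"
```

```text
t 5.225 board xy mm [-64.5 -32.2] z 27.3 F [-0.4  0.6  1.1]
pin score 0.97 n 491 rel yaw -0.1196 board x at mid-pts [-0.0279 -0.0988] z 0.045 y ends [-0.157  -0.0022]
```

View pics/s3.png

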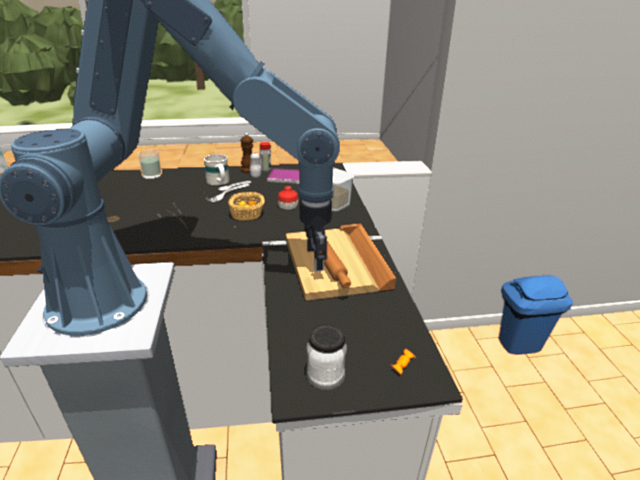

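The pin is in front of the fingers (about 340,270) and rolling towards the groove, roughly aligned with it. I continue.

Call:
apply_moves(moves=[{"jaw":1,"offset":[-5,0,0],"rot":[0,0,0]},{"jaw":1,"offset":[-5,0,0],"rot":[0,0,0]},{"jaw":1,"offset":[-5,0,0],"rot":[0,0,0]},{"jaw":1,"offset":[-5,0,0],"rot":[0,0,0]},{"jaw":1,"offset":[-5,0,0],"rot":[0,0,0]}])

```text
time_s: 5.95
eef_pos: [0.5356, 0.0665, 0.0273]
eef_rot: [-0.0, -0.043, 0.999, 0.0]
wrist_force: [-0.0, 0.4, -0.2]
opening: 1.0
grasp_force: 0.1
```

Call:
apply_moves(moves=[{"jaw":1,"offset":[-5,0,0],"rot":[0,0,0]},{"jaw":1,"offset":[-5,0,0],"rot":[0,0,0]},{"jaw":1,"offset":[-5,0,0],"rot":[0,0,0]},{"jaw":1,"offset":[-5,0,0],"rot":[0,0,0]},{"jaw":1,"offset":[-4,0,0],"rot":[0,0,0]}])

```text
time_s: 6.58
eef_pos: [0.5596, 0.0685, 0.0273]
eef_rot: [0.0, -0.043, 0.999, -0.0]
wrist_force: [0.5, -0.3, 0.3]
opening: 1.001
grasp_force: 0.0
```

```bash
python3 -c "
from h import *
me(); pin(n='wrist',save='pics/w4.png')"
```

```text
t 6.575 board xy mm [-15.3 -32.3] z 27.3 F [ 0.5 -0.3  0.3]
pin score 0.74 n 15453 rel yaw 0.054 board x at mid-pts [ 0.0195 -0.0078] z 0.0464 y ends [-0.1162  0.0978]
```

View pics/w4.png

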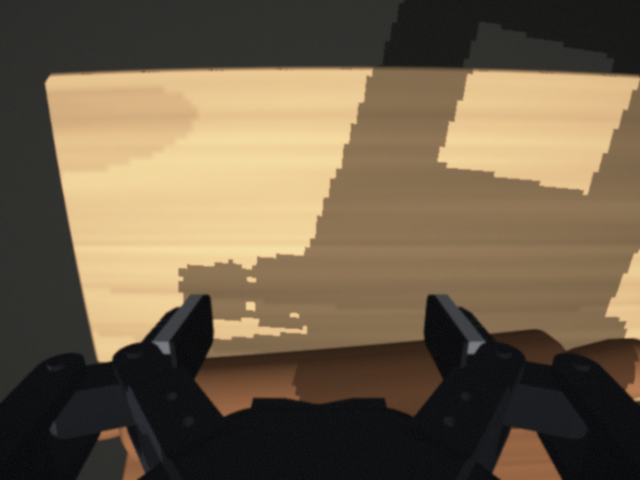

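The pin lies against the +y finger with its handle ends intact, and it still needs about 50 mm. I push on, slowing towards the lip.

Call:
apply_moves(moves=[{"jaw":1,"offset":[-4,0,0],"rot":[0,0,0]},{"jaw":1,"offset":[-4,0,0],"rot":[0,0,0]},{"jaw":1,"offset":[-4,0,0],"rot":[0,0,0]},{"jaw":1,"offset":[-4,0,0],"rot":[0,0,0]},{"jaw":1,"offset":[-4,0,0],"rot":[0,0,0]}])

```text
time_s: 7.3
eef_pos: [0.5794, 0.0702, 0.0273]
eef_rot: [-0.0, -0.043, 0.999, 0.0]
wrist_force: [-0.5, -0.1, 0.6]
opening: 1.0
grasp_force: 0.1
```

Call:
apply_moves(moves=[{"jaw":1,"offset":[-4,0,0],"rot":[0,0,0]},{"jaw":1,"offset":[-3,0,0],"rot":[0,0,0]},{"jaw":1,"offset":[-3,0,0],"rot":[0,0,0]},{"jaw":1,"offset":[-3,0,0],"rot":[0,0,0]},{"jaw":1,"offset":[-3,0,0],"rot":[0,0,0]}])

```text
time_s: 7.92
eef_pos: [0.5953, 0.0717, 0.0273]
eef_rot: [0.0, -0.043, 0.999, 0.0]
wrist_force: [0.3, 0.4, -0.9]
opening: 1.0
grasp_force: 0.0
```

Call:
apply_moves(moves=[{"jaw":1,"offset":[-3,0,0],"rot":[0,0,0]},{"jaw":1,"offset":[-3,0,0],"rot":[0,0,0]},{"jaw":1,"offset":[-2,0,0],"rot":[0,0,0]},{"jaw":1,"offset":[-2,0,0],"rot":[0,0,0]},{"jaw":1,"offset":[0,0,0],"rot":[0,0,0]}])

```text
time_s: 8.55
eef_pos: [0.6052, 0.0724, 0.0273]
eef_rot: [0.0, -0.043, 0.999, -0.0]
wrist_force: [0.4, 0.1, -0.7]
opening: 1.001
grasp_force: 0.0
```

```bash
python3 -c "
from h import *
me(); pin(n='wrist',zmin=.035);pin(n='side',zmin=.042)"
```

```text
t 8.55 board xy mm [ 30.4 -32.4] z 27.3 F [ 0.4  0.1 -0.7]
pin score 0.8 n 13729 rel yaw -0.0221 board x at mid-pts [ 0.0707 -0.0196] z 0.038 y ends [-0.0787  0.1074]
pin score 0.92 n 348 rel yaw 0.1872 board x at mid-pts [ 0.0736 -0.0935] z 0.0376 y ends [-0.1482 -0.0226]
```

The pin is seated (x 70.7 mm, z 38 mm) and needs about 20 mm endwise. Now I back off, lift, close the fingers and move beyond the −y end.

Call:
apply_moves(moves=[{"jaw":1,"offset":[8,0,0],"rot":[0,0,0]},{"jaw":1,"offset":[10,0,-40],"rot":[0,0,0]},{"jaw":1,"offset":[0,0,-50],"rot":[0,0,0]},{"jaw":0.3,"offset":[-10,-30,-50],"rot":[0,0,0]},{"jaw":0,"offset":[-15,-50,0],"rot":[0,0,0]}])

```text
time_s: 9.38
eef_pos: [0.6217, -0.0064, 0.1732]
eef_rot: [0.005, -0.045, 0.999, -0.001]
wrist_force: [0.4, -0.1, -0.3]
opening: 0.604
grasp_force: 0.0
```

Call:
apply_moves(moves=[{"jaw":0,"offset":[-15,-50,0],"rot":[0,0,0]},{"jaw":0,"offset":[-18,-38,0],"rot":[0,0,0]},{"jaw":0,"offset":[0,0,0],"rot":[0,0,0]},{"jaw":0,"offset":[0,0,0],"rot":[0,0,0]},{"jaw":0,"offset":[0,0,0],"rot":[0,0,0]}])

```text
time_s: 10.0
eef_pos: [0.6588, -0.09, 0.1672]
eef_rot: [-0.0, -0.044, 0.999, 0.0]
wrist_force: [-0.6, 0.4, 0.3]
opening: -0.001
grasp_force: 0.0
```

```bash
python3 -c "
from h import *
me(); pin(n='wrist',zmin=.035,save='pics/w5.png');pin(n='side',zmin=.042);pin(n='scene',zmin=.042)"
```

```text
t 10.0 board xy mm [  69.5 -198.9] z 167.2 F [-0.6  0.4  0.3]
pin score 0.85 n 11253 rel yaw 0.0197 board x at mid-pts [ 0.071  -0.0435] z 0.0377 y ends [-0.1455  0.0521]
pin score 0.7 n 653 rel yaw 0.0482 board x at mid-pts [ 0.0706 -0.0448] z 0.0374 y ends [-0.1472  0.0932]
pin score 0.84 n 923 rel yaw 0.0141 board x at mid-pts [ 0.0718 -0.0309] z 0.0359 y ends [-0.1462  0.1034]
```

View pics/w5.png

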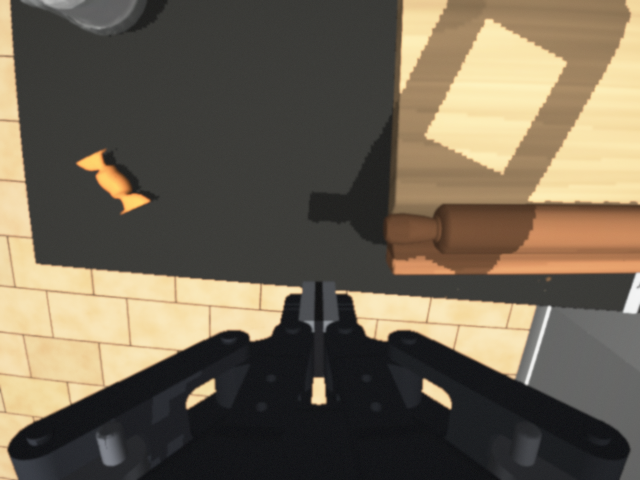

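The pin is seated with its −y handle end at about (388,230), level with the board's edge. The tool is clear beyond it. I descend and push endwise.

Call:
apply_moves(moves=[{"jaw":0,"offset":[0,0,50],"rot":[0,0,0]},{"jaw":0,"offset":[0,0,50],"rot":[0,0,0]},{"jaw":0,"offset":[-1,0,37],"rot":[0,0,0]},{"jaw":0,"offset":[0,0,0],"rot":[0,0,0]},{"jaw":0,"offset":[0,10,0],"rot":[0,0,0]}])

```text
time_s: 10.92
eef_pos: [0.6608, -0.0819, 0.0321]
eef_rot: [0.001, -0.043, 0.999, -0.0]
wrist_force: [0.2, -0.2, -0.3]
opening: 0.002
grasp_force: 0.0
```

Call:
apply_moves(moves=[{"jaw":0,"offset":[0,6,0],"rot":[0,0,0]},{"jaw":0,"offset":[0,5,0],"rot":[0,0,0]},{"jaw":0,"offset":[0,4,0],"rot":[0,0,0]},{"jaw":0,"offset":[0,3,0],"rot":[0,0,0]},{"jaw":0,"offset":[0,3,0],"rot":[0,0,0]}])

```text
time_s: 11.55
eef_pos: [0.6577, -0.0604, 0.0303]
eef_rot: [-0.0, -0.043, 0.999, -0.0]
wrist_force: [-0.1, -0.0, 0.3]
opening: -0.001
grasp_force: 0.0
```

Call:
apply_moves(moves=[{"jaw":0,"offset":[0,3,0],"rot":[0,0,0]},{"jaw":0,"offset":[0,3,0],"rot":[0,0,0]},{"jaw":0,"offset":[0,2,0],"rot":[0,0,0]},{"jaw":0,"offset":[0,2,0],"rot":[0,0,0]},{"jaw":0,"offset":[0,2,0],"rot":[0,0,0]}])

```text
time_s: 12.18
eef_pos: [0.6567, -0.0488, 0.0303]
eef_rot: [0.0, -0.043, 0.999, -0.0]
wrist_force: [0.8, -1.7, 0.3]
opening: 0.003
grasp_force: 0.8
```

```bash
python3 -c "
from h import *
me(); pin(n='scene',zmin=.042)"
```

```text
t 12.175 board xy mm [  71.1 -157.6] z 30.3 F [ 0.8 -1.7  0.3]
pin score 0.87 n 898 rel yaw 0.0084 board x at mid-pts [ 0.072  -0.0295] z 0.0361 y ends [-0.1442  0.1015]
```

Call:
apply_moves(moves=[{"jaw":0,"offset":[0,2,0],"rot":[0,0,0]},{"jaw":0,"offset":[0,2,0],"rot":[0,0,0]},{"jaw":0,"offset":[0,2,0],"rot":[0,0,0]},{"jaw":0,"offset":[0,2,0],"rot":[0,0,0]},{"jaw":0,"offset":[0,2,0],"rot":[0,0,0]}])

```text
time_s: 12.9
eef_pos: [0.6558, -0.0384, 0.0303]
eef_rot: [0.0, -0.043, 0.999, -0.0]
wrist_force: [-0.2, -1.5, -0.5]
opening: -0.006
grasp_force: 0.8
```

Call:
apply_moves(moves=[{"jaw":0,"offset":[0,2,0],"rot":[0,0,0]},{"jaw":0,"offset":[0,1,0],"rot":[0,0,0]},{"jaw":0,"offset":[0,1,0],"rot":[0,0,0]},{"jaw":0,"offset":[0,1,0],"rot":[0,0,0]},{"jaw":0,"offset":[0,1,0],"rot":[0,0,0]}])

```text
time_s: 13.52
eef_pos: [0.6566, -0.0367, 0.0312]
eef_rot: [0.001, -0.043, 0.999, -0.003]
wrist_force: [2.0, -15.9, 0.4]
opening: 0.0
grasp_force: 8.6
```

```bash
python3 -c "
from h import *
me(); pin(n='scene',zmin=.042);pin(n='side',zmin=.042)"
```

```text
t 13.525 board xy mm [  72.1 -145.6] z 31.2 F [  2.  -15.9   0.4]
pin score 0.9 n 815 rel yaw 0.0131 board x at mid-pts [ 0.0723 -0.0134] z 0.0365 y ends [-0.1274  0.1146]
pin score 0.87 n 564 rel yaw 0.0338 board x at mid-pts [ 0.0709 -0.021 ] z 0.0382 y ends [-0.1292  0.1047]
```

The 16 N rise at the predicted place means the handle is against the stop. I retreat straight back, lift and check.

Call:
apply_moves(moves=[{"jaw":0,"offset":[0,-4,0],"rot":[0,0,0]},{"jaw":0,"offset":[0,-10,0],"rot":[0,0,0]},{"jaw":0,"offset":[0,-30,0],"rot":[0,0,0]},{"jaw":0,"offset":[0,0,-50],"rot":[0,0,0]},{"jaw":0,"offset":[0,0,-50],"rot":[0,0,0]}])

```text
time_s: 14.35
eef_pos: [0.6584, -0.0765, 0.1304]
eef_rot: [-0.001, -0.043, 0.999, 0.001]
wrist_force: [0.3, 0.5, 0.2]
opening: 0.003
grasp_force: 0.0
```

Call:
apply_moves(moves=[{"jaw":0,"offset":[20,60,-10],"rot":[0,0,0]},{"jaw":0,"offset":[30,50,-20],"rot":[0,0,0]},{"jaw":0,"offset":[30,50,-20],"rot":[0,0,0]},{"jaw":0,"offset":[30,40,-10],"rot":[0,0,0]},{"jaw":0,"offset":[0,0,0],"rot":[0,0,0]}])

```text
time_s: 14.98
eef_pos: [0.5312, 0.1148, 0.1912]
eef_rot: [0.001, -0.045, 0.999, 0.0]
wrist_force: [1.0, -0.5, -0.8]
opening: -0.0
grasp_force: 0.0
```

```bash
python3 -c "
from h import *
me(); pin(n='wrist',zmin=.035,save='pics/w6.png')
print(ctrl.get_obs()['opening'])"
```

```text
t 14.975 board xy mm [-39.5  16.3] z 191.2 F [ 1.  -0.5 -0.8]
pin score 0.85 n 3540 rel yaw -0.0097 board x at mid-pts [ 0.0674 -0.026 ] z 0.0316 y ends [-0.1283  0.127 ]
-0.0034155897153821477
```

View pics/w6.png

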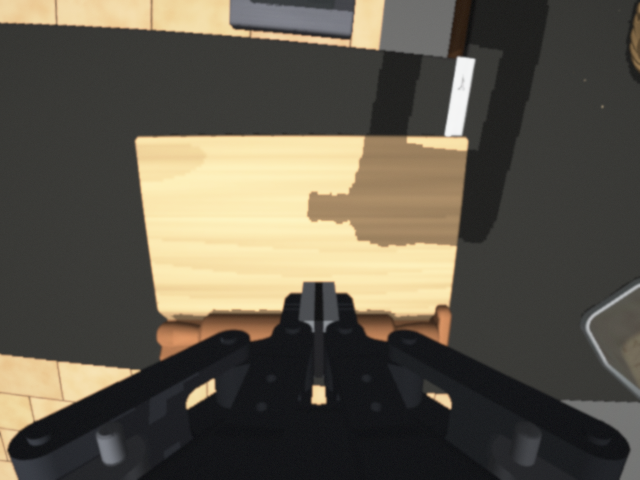

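The handle's +y end meets the stop (about 437,325). The −y handle (160,335) stays inside the board, and nothing is touching the robot.

```bash
python3 -c "
from bench import ctrl
print(ctrl.hand_in())"
```

```text
the job is handed in; nothing more can be done
None
```

The rolling pin is parked in the V-groove with its handle against the wooden stop and nothing sticking out past the board; it was only rolled and pushed, never gripped, the jar, tub and timer were not approached, and the job was handed in at about 15 s.

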